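# Run a steel blank out past the end of the filing rest

## Robot

A 6-joint arm with a two-finger parallel gripper is mounted at the origin on the work surface. World frame = base frame: x ahead of the robot, y to its left, z up, the work surface at z = 0. Lengths are in m, angles in rad, forces in N, time in s.
With the tool pointing down it reaches from about 0.35 to 0.975 m from the base axis. Payload 4.9 kg.
Tool frame: the origin (TCP) lies between the finger pads; the fingertips stand 14 mm ahead of it and the grasp point (between the pads) lies 5 mm behind it (manip.finger_overhang is the distance from the TCP to the fingertips, in m); z points along the fingers, y is the line along which they close (so a half turn about z gives the same grasp; the last joint's range is limited). The gripper opens to 85 mm and grips with 20 to 120 N. Pads are 22 mm wide; open, the fingers measure 114 mm over their backs; the gripper's body (76 mm by 85 mm) begins 54 mm behind the grasp point. The pads swing forward as they close: fully open they stand 13 mm farther back than shut.
Start: joints at [-1.335, 0.053, 1.613, -0, 1.476, -0.119], TCP at [0.217, -0.586, 0.207] pointing down, gripper open.
Joint ranges: [-3.01, 3.01], [-1.01, 2.22], [0.06, 2.58], [-1.02, 4.17], [0.09, 2.62], [-3.14, 3.14]. Speed limits (rad/s): [2.57, 2.57, 3.14, 3.14, 3.14, 3.14].

## Interface

Orientations are given as a unit quaternion [w, x, y, z].
In Python, from plant import manip, grab_frame gives the robot as it stands.
- The arm moves only by the tool servo_tool, never from a script. Its argument "deltas" is a list that holds one entry, the list of rows, each a list of 5 numbers: the opening in per cent of the stroke, from 0 (shut) to 100 (fully open), then the shift along the world's x, y, z in m, then the turn about the world's z in degrees. A call has exactly 8 rows; each row shifts and turns the commanded pose from where the row before left it; what a row does not reach is not made up. A row lasts 1/10 s, in which the tool goes at most 50 mm and 8.59 degrees, less where a joint would pass 70% of its speed; a pose out of reach is approached as far as the arm can. A call is refused whole if a number of a shift passes 0.05 or a number of a turn 8.59, either way. A call with a gripper value outside its range is refused whole. The fingers move at their own pace and stop on an object; the grip force is fixed at half the most. Time passes only in rows, so rows that do not move let the fingers close, or fill a call up. It gives the time, the measured TCP pose, the force, the opening and the grip force at its end, in the units of the state.
- manip.state(): the state, without advancing time (a new reading comes with each control period).
- grab_frame(name): name is "scene" or "top" or "wrist"; returns a dict with "pixels" (480x640x3 uint8, red, green, blue), "z_map" (480x640 float32, m along the optical axis (not along the pixel's ray), 0 where there is no reading), "fx", "fy", "cx", "cy" (pixels), "dist" ([k1, k2, p1, p2, k3] as OpenCV has them; the pictures are not rectified), "rvec" (rotation vector, rad) and "tvec" (3), from world to camera coordinates, as OpenCV has them; the wrist camera has in their place "T_tool_cam" (4x4, takes a point from camera to tool coordinates, whose origin is the TCP and whose axes are the flange's). Camera axes: x right, y down, z forward; pixel columns grow to the right and rows downward; lengths in m; the calibration is good to about 2 mm. A picture is of the moment at which its call begins: read the wrist's pose just before it.
- manip.job_done(): hands the job in; it is judged then, once.
The state is a dict: "time": time; "joint_pos": joint angles; "joint_vel": joint speeds; "joint_efforts": joint torques, N m; "tool_pos": TCP position; "tool_rot": TCP orientation; "contact_force": force on the tool from outside, world axes, zero at the start; "ft_torque": the same for the moment, N m; "gripper_width": opening from 0.0 (shut) to 1.0 (fully open); "grasp_force": force on a finger pad.
Only numpy, scipy, OpenCV 4.12 (cv2) and the standard library are available. Lean on these libraries where they do the work, as an engineer would, in place of code of your own. Each camera call takes 0.05 s, during which the arm holds its last target. There are 200 camera calls.

## Task

The end of the flat steel blank is to be filed. Without picking it up, push it along the ledge of the filing rest until about a third of its length sticks out past the end where the shallow swarf tray stands, and leave it lying flat with its long edge square up against the fence. Leave everything else where it is.

Things in the scene. Friction and masses are not known exactly. Their poses are not given: they have to be found in the camera images.
- rest: Filing rest, fixed: 320 mm of grey steel channel lying web up, its flat top a ledge 140 mm wide, 60 mm above the bench, both ends open. A dark flat-bar fence, 8 mm thick, along the far side stands 20 mm above the ledge. Origin: centre of the underside. y: along the ledge, to the left, ends at +-160 mm. x: across it, away from the robot; near edge at -70, fence face at +70 mm. Yaw up to 0.25 rad.
- left_end (a point): middle of the edge of the ledge at its left (+y) end, on the top surface
- right_end (a point): middle of the edge of the ledge at its right (-y) end, on the top surface
- blank: Loose bright steel plate 160 mm long (its y axis), 80 mm wide (x), 6 mm thick, about 0.6 kg, a small drilled hole in each corner. Origin: centre of its underside. It starts flat on the ledge near the middle, off the fence and slightly askew; slides under a push of about 4 to 10 N, tips off if half its length is past the end. Too wide to pinch from above.
- swarf_tray: The swarf tray: a shallow bare metal tray, 200 mm by 150 mm by only 25 mm high, loose on the bench just beyond one end of the rest, left or right; it marks the end past which the blank must stick out. Origin: centre of its underside.
- parts_crate: A plastic parts crate with one divider and a few small steel parts in it, 200 mm by 150 mm by 55 mm high, loose on the bench beyond the other end of the rest. Origin: centre of its underside. To be left alone.
- flat_file: A flat file with a wooden handle, about 315 mm long and 28 mm high, lying on the bench beyond the fence, roughly along y. Origin: on the bench under the blade, 40 mm from the blade's handle end. To be left alone.
- spray_can: A spray can 64 mm in diameter and 190 mm tall, standing on the bench to the right. Origin: centre of its underside. To be left alone.
- paint_tin: A tin 100 mm in diameter and 110 mm tall, standing on the bench to the left. Origin: centre of its underside. To be left alone.
- spanner: A steel spanner 160 mm long lying on the bench to the left, roughly along x. To be left alone.
Things that resemble listed ones, but are neither listed nor needed, are in the scene too. Leave any blue or pink look-alike of the blank alone.

How it is judged:
At the end, for the whole second after the job is handed in: The blank lies at rest and flat on the ledge, 40 to 67 mm of its 160 mm length past the end at the swarf tray, its long edge within 4.5 mm of the fence and within 0.045 rad (2.6 degrees) of parallel to it (((y of swarf_tray in the frame of rest above 0 m and y of blank in the frame of rest between 0.12 and 0.147 m) or (y of swarf_tray in the frame of rest below 0 m and y of blank in the frame of rest between -0.147 and -0.12 m)) and x of blank in the frame of rest above 0.0255 m and angle between the y axis of blank and the y axis of rest, either way round below 0.045 rad and angle between blank's own z axis and vertical below 0.03 rad and height (world z) of blank between 0.057 and 0.063 m and linear speed of blank below 0.01 m/s); the robot touches nothing.
It fails at once if the blank is lifted more than 12 mm off the ledge (height (world z) of blank above 0.072 m).
It fails at once if the blank is tipped up or falls off the ledge (angle between blank's own z axis and vertical above 0.12 rad or height (world z) of blank below 0.045 m).
It fails at once if the tray, the crate, the file, the can, the tin or the spanner is moved more than 15 mm (distance of any of swarf_tray, parts_crate, flat_file, spray_can, paint_tin, spanner from where it was at the start of the episode above 0.015 m).
It also fails if it takes over 62 s, if anything falls off the work surface, if the arm or the gripper's body presses on something with over 40 N, if the wrist force passes 120 N, or if a joint passes its speed limit or range.

## Working session

There is one attempt and no reset: what is moved stays moved. The work goes in short steps, Python scripts to look and compute and a tool call to move; the robot and the scene stay as the last step left them, time stands still between calls to the robot, and variables do not carry over. Pictures are saved under pics/ and viewed, at most 11 in all, crops included, and the job is handed in when it is done.

Besides the shell and the picture viewer there is one more tool, called after ">>>" by a JSON object that holds its "fn" and its "kwargs", one argument or row to a line. servo_tool: Moves the arm, as the interface text tells. Its arguments: {"type":"object","properties":{"deltas":{"type":"array"}},"required":["deltas"]}

```bash
mkdir -p pics
cat > h.py <<'E'
import numpy as np, cv2
from plant import manip, grab_frame
def snap(n,f):
    g=grab_frame(n); cv2.imwrite(f'pics/{f}.png',g['pixels'][:,:,::-1]); np.save(f'pics/{f}.npy',g,allow_pickle=True); return g
def load(f): return np.load(f'pics/{f}.npy',allow_pickle=True).item()
def world(g,px,z=None):
    """pixels -> world; by depth map, or by plane height z"""
    K=np.array([[g['fx'],0,g['cx']],[0,g['fy'],g['cy']],[0,0,1]])
    px=np.array(px,float).reshape(-1,2)
    n=cv2.undistortPoints(px.reshape(-1,1,2),K,np.array(g['dist'],float)).reshape(-1,2)
    R=cv2.Rodrigues(np.array(g['rvec'],float))[0]; t=np.array(g['tvec'],float).ravel()
    r=np.c_[n,np.ones(len(n))]; c=-R.T@t; d=r@R
    s=g['z_map'][px[:,1].round().astype(int),px[:,0].round().astype(int)] if z is None else (z-c[2])/d[:,2]
    return c+d*np.asarray(s)[:,None]
E
python3 - <<'E'
from h import *
snap('top','top0'); snap('scene','scene0'); s=manip.state(); print(s)
E
```

```text
{'time': 0.1, 'joint_pos': array([-1.33499842e+00,  5.32899773e-02,  1.61419926e+00, -2.79173346e-05,
        1.47602696e+00, -1.19032192e-01]), 'joint_vel': array([ 0.00243236, -0.00188073, -0.00192868,  0.00216145, -0.00041537,
       -0.00096372]), 'joint_efforts': array([-4.35214197e-04, -3.94906104e+01, -3.71362925e+01, -1.04637666e-04,
        3.94812261e-03, -5.23751325e-06]), 'tool_pos': array([ 0.21696831, -0.5854529 ,  0.20616113]), 'tool_rot': array([-9.59318487e-04,  9.84302497e-01,  1.76487021e-01, -6.99899439e-05]), 'contact_force': array([ 0.52562186, -0.77327933, -0.19116877]), 'ft_torque': array([ 0.02620338, -0.00615173, -0.04382905]), 'grasp_force': 0.0, 'gripper_width': 1.0025592210067846}
```

View pics/top0.png

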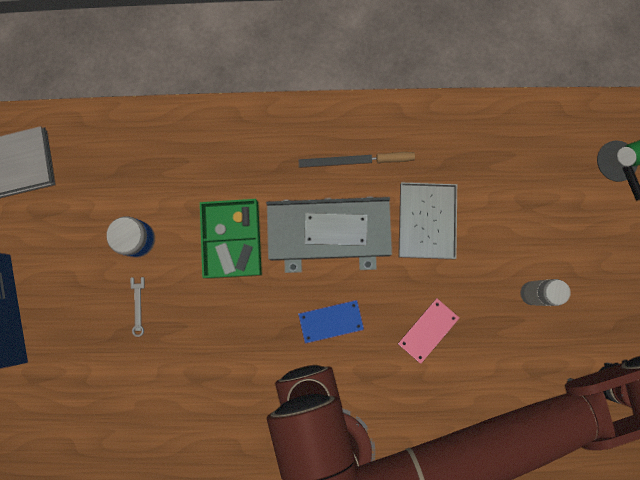

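View pics/scene0.png

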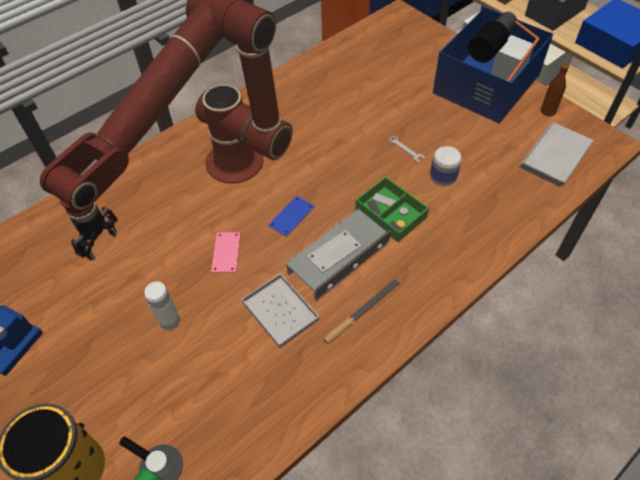

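The top view shows the rest at about (268–391, 198–260) with the fence on its far side. The blank is at about (305–368, 213–246), the swarf tray is on the right (-y) and the crate on the left. I'll enlarge the rest.

Run:
```python
from h import *
g=load('top0'); im=g['pixels'][180:280,255:405,::-1]
cv2.imwrite('pics/c0.png',cv2.resize(im,None,fx=5,fy=5,interpolation=cv2.INTER_CUBIC))
```

```text
(no output)
```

View pics/c0.png

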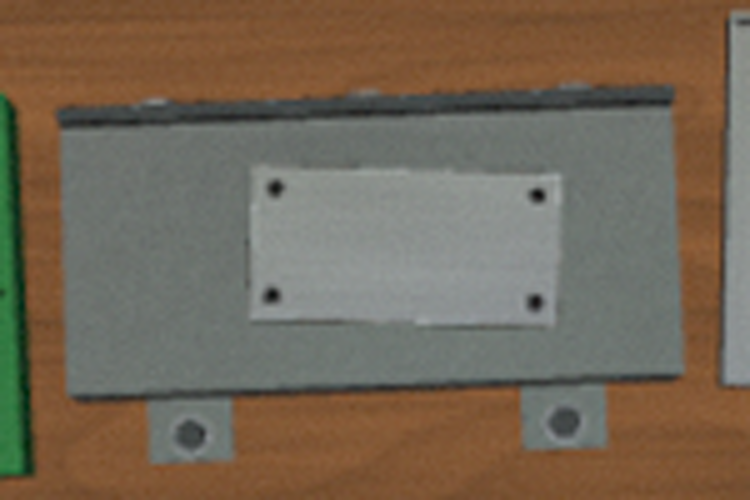

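The crop shows the ledge's near edge from (69,396) to (683,374) and the fence base from (62,126) to (674,107). The blank's corners are at about (252,167), (561,174), (554,325) and (250,320), slightly askew.

```bash
cat >> h.py <<'E'
def frame(NL,NR):
    u=(NL-NR)[:2]; u/=np.linalg.norm(u); x=np.array([u[1],-u[0]])
    o=(NL+NR)[:2]/2+0.07*x
    return o,x,u
E
python3 - <<'E'
from h import *
g=load('top0')
c=lambda p:(np.array(p)/5.-0.4)+[255,180]
L=world(g,c([(69,394),(683,373),(62,126),(674,107)]),.06)
B=world(g,c([(252,167),(561,174),(554,325),(250,320)]),.066)
print(L.round(4),np.linalg.norm(L[0]-L[1]),np.linalg.norm(L[0]-L[2]))
print(B.round(4),[np.linalg.norm(B[i]-B[i-1]).round(4) for i in range(4)])
o,x,u=frame(L[0],L[1]); print('rest',o,'yaw',np.arctan2(x[1],x[0]), 'from fence yaw',np.arctan2(*(-(L[2]-L[3])[:2])))
for b in B: print((b[:2]-o)@x,(b[:2]-o)@u)
m=B.mean(0)[:2]-o; print('blank rest',m@x,m@u,'ang',np.degrees(np.arctan2(-(B[0]-B[1])[0],(B[0]-B[1])[1])))
print(world(g,[[315,230],[337,210],[337,250],[428,220],[428,257],[230,204]]))
E
```

```text
[[ 0.5052  0.15    0.06  ]
 [ 0.5103 -0.1677  0.06  ]
 [ 0.6457  0.1527  0.06  ]
 [ 0.6494 -0.1671  0.06  ]] 0.3176702769552054 0.14048186671046856
[[ 0.6211  0.0533  0.066 ]
 [ 0.6144 -0.1069  0.066 ]
 [ 0.5359 -0.1013  0.066 ]
 [ 0.5414  0.0554  0.066 ]] [np.float64(0.0798), np.float64(0.1603), np.float64(0.0787), np.float64(0.1568)]
rest [ 0.57773247 -0.00772887] yaw 0.015986372995928286 from fence yaw 3.129824642081243
0.044354985644420745 0.060296234593836165
0.03503805614497676 -0.0997191169283247
-0.04335766236224374 -0.09290379009390487
-0.035347978155294536 0.06367030925252538
blank rest 0.00017185031796483572 -0.017164090793967007 ang -2.4163455336032644
[[ 0.5764135   0.02803893  0.06419054]
 [ 0.62873902 -0.02997362  0.05707043]
 [ 0.52378915 -0.02793004  0.05978729]
 [ 0.60469423 -0.27487659  0.00660697]
 [ 0.50357239 -0.26812378  0.02601132]
 [ 0.65640101  0.2570606   0.02085836]]
```

>>> {"fn": "servo_tool", "kwargs": {
  "deltas": [
    [[40,0.022,0.042,0,4.4],[40,0.022,0.042,0,4.4],[40,0.022,0.042,0,4.4],[40,0.022,0.042,0,4.4],[40,0.022,0.042,0,4.4],[40,0.022,0.042,0,4.4],[40,0.022,0.042,0,4.4],[40,0.022,0.042,0,4.4]]
  ]
}}

```text
time: 0.9
tool_pos: [0.3934, -0.2481, 0.2069]
tool_rot: [-0.0, 0.884, 0.467, 0.0]
contact_force: [1.0, -0.7, 0.5]
gripper_width: 0.399
grasp_force: 0.0
```

>>> {"fn": "servo_tool", "kwargs": {
  "deltas": [
    [[40,0.022,0.042,0,4.4],[40,0.022,0.042,0,4.4],[40,0.022,0.042,0,4.4],[40,0.022,0.042,0,4.4],[40,0.022,0.042,0,4.4],[40,0.022,0.042,0,4.4],[40,0.022,0.042,0,4.4],[40,0.022,0.042,0,4.4]]
  ]
}}

```text
time: 1.7
tool_pos: [0.5694, 0.088, 0.2068]
tool_rot: [-0.0, 0.701, 0.713, -0.0]
contact_force: [1.0, -0.9, 0.9]
gripper_width: 0.396
grasp_force: 0.0
```

```bash
cat > st.py <<'E'
from plant import manip; import numpy as np
from scipy.spatial.transform import Rotation as R
s=manip.state(); q=s['tool_rot']; m=R.from_quat(np.r_[q[1:],q[0]]).as_matrix()
print(s['time'],s['tool_pos'].round(4),'yaw of tool x',np.degrees(np.arctan2(m[1,0],m[0,0])).round(2),'z',m[:,2].round(3),s['contact_force'].round(1),s['gripper_width'],s['joint_pos'].round(2),manip.finger_overhang)
E
python3 st.py
```

```text
1.7 [0.5694 0.088  0.2068] yaw of tool x 90.93 z [-0.001 -0.    -1.   ] [ 1.  -0.9  0.9] 0.3957316129073637 [ 0.02 -0.06  1.73 -0.    1.48  0.01] 0.014
```

>>> {"fn": "servo_tool", "kwargs": {
  "deltas": [
    [[40,0.007,0.01,-0.03,0],[40,0,0,-0.03,0],[40,0,0,-0.03,0],[40,0,0,-0.02,0],[40,0,0,-0.01,0],[40,0,0,-0.004,0],[40,0,0,-0.003,0],[40,0,0,0,0]]
  ]
}}

```text
time: 2.5
tool_pos: [0.5768, 0.0959, 0.0812]
tool_rot: [0.001, 0.703, 0.712, 0.001]
contact_force: [-0.0, -0.3, 0.8]
gripper_width: 0.402
grasp_force: 0.0
```

```bash
python3 - <<'E'
from h import *
g=snap('wrist','w0'); s=snap('scene','s1')
im=s['pixels'][200:310,270:410,::-1]
cv2.imwrite('pics/s1c.png',cv2.resize(im,None,fx=5,fy=5,interpolation=cv2.INTER_CUBIC))
E
python3 st.py
```

```text
2.6 [0.577  0.0959 0.0817] yaw of tool x 90.72 z [ 0.002  0.    -1.   ] [-0.5 -0.8 -0.4] 0.3953934083763181 [ 0.04  0.07  1.82 -0.    1.26  0.02] 0.014
```

View pics/w0.png

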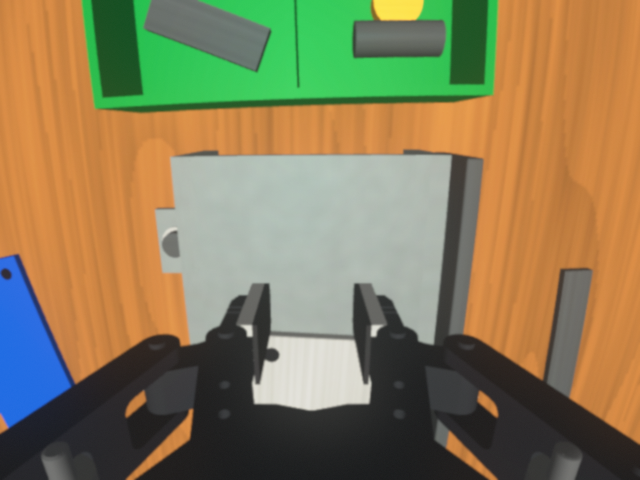

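View pics/s1c.png

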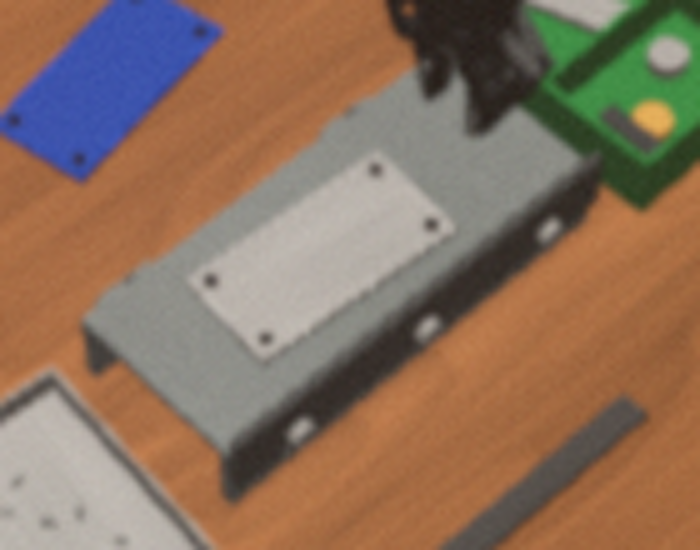

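Both fingers stand over the ledge left of the blank (wrist view: blank's left edge at row ~335, hole at (271,355)). Now I lower slowly to find the ledge by touch.

>>> {"fn": "servo_tool", "kwargs": {
  "deltas": [
    [[40,0,0,-0.002,0],[40,0,0,-0.001,0],[40,0,0,-0.001,0],[40,0,0,-0.001,0],[40,0,0,-0.001,0],[40,0,0,-0.0005,0],[40,0,0,-0.0005,0],[40,0,0,0,0]]
  ]
}}

```text
time: 3.4
tool_pos: [0.5761, 0.0959, 0.0732]
tool_rot: [-0.0, 0.703, 0.712, -0.0]
contact_force: [-0.7, -0.1, 0.2]
gripper_width: 0.4
grasp_force: 0.0
```

>>> {"fn": "servo_tool", "kwargs": {
  "deltas": [
    [[40,0,0,-0.0005,0],[40,0,0,-0.0005,0],[40,0,0,0,0],[40,0,0,0,0],[40,0,0,0,0],[40,0,0,0,0],[40,0,0,0,0],[40,0,0,0,0]]
  ]
}}

```text
time: 4.2
tool_pos: [0.5761, 0.096, 0.0723]
tool_rot: [-0.0, 0.703, 0.712, 0.0]
contact_force: [0.3, -0.2, 0.7]
gripper_width: 0.396
grasp_force: 0.0
```

>>> {"fn": "servo_tool", "kwargs": {
  "deltas": [
    [[40,0,0,-0.0005,0],[40,0,0,-0.0005,0],[40,0,0,0,0],[40,0,0,0,0],[40,0,0,0,0],[40,0,0,0,0],[40,0,0,0,0],[40,0,0,0,0]]
  ]
}}

```text
time: 5.0
tool_pos: [0.5762, 0.0959, 0.0713]
tool_rot: [0.0, 0.703, 0.712, 0.0]
contact_force: [-0.2, -0.8, -0.3]
gripper_width: 0.398
grasp_force: 0.0
```

>>> {"fn": "servo_tool", "kwargs": {
  "deltas": [
    [[40,0,0,-0.0005,0],[40,0,0,-0.0005,0],[40,0,0,0,0],[40,0,0,0,0],[40,0,0,0,0],[40,0,0,0,0],[40,0,0,0,0],[40,0,0,0,0]]
  ]
}}

```text
time: 5.8
tool_pos: [0.5761, 0.0959, 0.0703]
tool_rot: [0.0, 0.703, 0.712, -0.0]
contact_force: [0.5, -0.4, 0.7]
gripper_width: 0.404
grasp_force: 0.0
```

>>> {"fn": "servo_tool", "kwargs": {
  "deltas": [
    [[40,0,0,-0.0005,0],[40,0,0,-0.0005,0],[40,0,0,0,0],[40,0,0,0,0],[40,0,0,0,0],[40,0,0,0,0],[40,0,0,0,0],[40,0,0,0,0]]
  ]
}}

```text
time: 6.6
tool_pos: [0.5761, 0.096, 0.0693]
tool_rot: [0.0, 0.703, 0.712, 0.0]
contact_force: [-0.1, -0.1, -0.5]
gripper_width: 0.4
grasp_force: 0.0
```

>>> {"fn": "servo_tool", "kwargs": {
  "deltas": [
    [[40,0,-0.006,0,0],[40,0,-0.006,0,0],[40,0,-0.005,0,0],[40,0,-0.005,0,0],[40,0.0005,-0.005,0,0],[40,0,-0.004,0,0],[40,0,-0.004,0,0],[40,0,-0.003,0,0]]
  ]
}}

```text
time: 7.4
tool_pos: [0.5766, 0.0576, 0.0693]
tool_rot: [-0.0, 0.703, 0.712, -0.0]
contact_force: [-0.4, -0.2, -0.1]
gripper_width: 0.403
grasp_force: 0.0
```

>>> {"fn": "servo_tool", "kwargs": {
  "deltas": [
    [[40,0,-0.003,0,0],[40,0,-0.003,0,0],[40,0,-0.003,0,0],[40,0,-0.003,0,0],[40,0,-0.003,0,0],[40,0,-0.003,0,0],[40,0,-0.003,0,0],[40,0,-0.003,0,0]]
  ]
}}

```text
time: 8.2
tool_pos: [0.5766, 0.0337, 0.0693]
tool_rot: [0.0, 0.703, 0.712, -0.0]
contact_force: [-1.5, 0.4, 0.2]
gripper_width: 0.4
grasp_force: 0.0
```

```bash
python3 - <<'E'
from h import *
s=snap('scene','s2')
im=s['pixels'][200:310,270:410,::-1]
cv2.imwrite('pics/s2c.png',cv2.resize(im,None,fx=5,fy=5,interpolation=cv2.INTER_CUBIC))
E
python3 st.py
```

```text
8.25 [0.5767 0.0333 0.0693] yaw of tool x 90.71 z [ 0. -0. -1.] [-0.  -0.3  0.9] 0.4003835650982897 [-0.07  0.07  1.84 -0.    1.24 -0.08] 0.014
```

View pics/s2c.png

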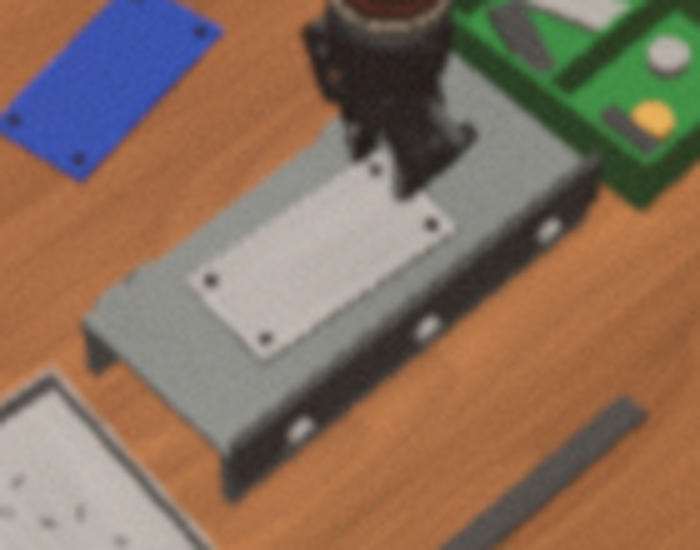

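The fingers passed just above the blank, which hasn't moved, so the tips sit farther back at 40% than I assumed. I'll back out and keep probing for the ledge.

>>> {"fn": "servo_tool", "kwargs": {
  "deltas": [
    [[40,0,0.02,0,0],[40,0,0.02,0,0],[40,0,0.018,0,0],[40,0,0,-0.001,0],[40,0,0,-0.001,0],[40,0,0,-0.0005,0],[40,0,0,0,0],[40,0,0,0,0]]
  ]
}}

```text
time: 9.05
tool_pos: [0.5766, 0.0913, 0.0668]
tool_rot: [0.0, 0.703, 0.711, -0.0]
contact_force: [-0.3, 0.2, 0.2]
gripper_width: 0.4
grasp_force: 0.0
```

>>> {"fn": "servo_tool", "kwargs": {
  "deltas": [
    [[40,0,0,-0.0005,0],[40,0,0,-0.0005,0],[40,0,0,-0.0005,0],[40,0,0,0,0],[40,0,0,0,0],[40,0,0,0,0],[40,0,0,0,0],[40,0,0,0,0]]
  ]
}}

```text
time: 9.85
tool_pos: [0.5766, 0.092, 0.0653]
tool_rot: [0.0, 0.703, 0.712, 0.0]
contact_force: [0.2, 0.3, -0.0]
gripper_width: 0.404
grasp_force: 0.0
```

>>> {"fn": "servo_tool", "kwargs": {
  "deltas": [
    [[40,0,0,-0.0005,0],[40,0,0,-0.0005,0],[40,0,0,0,0],[40,0,0,0,0],[40,0,0,0,0],[40,0,0,0,0],[40,0,0,0,0],[40,0,0,0,0]]
  ]
}}

```text
time: 10.65
tool_pos: [0.5766, 0.0919, 0.0643]
tool_rot: [-0.0, 0.703, 0.712, 0.0]
contact_force: [0.8, -0.6, 0.0]
gripper_width: 0.401
grasp_force: 0.0
```

>>> {"fn": "servo_tool", "kwargs": {
  "deltas": [
    [[40,0,0,-0.0005,0],[40,0,0,-0.0005,0],[40,0,0,0,0],[40,0,0,0,0],[40,0,0,0,0],[40,0,0,0,0],[40,0,0,0,0],[40,0,0,0,0]]
  ]
}}

```text
time: 11.45
tool_pos: [0.5766, 0.092, 0.0633]
tool_rot: [-0.0, 0.703, 0.712, 0.0]
contact_force: [-0.6, 0.4, -0.4]
gripper_width: 0.4
grasp_force: 0.0
```

>>> {"fn": "servo_tool", "kwargs": {
  "deltas": [
    [[40,0,0,-0.0005,0],[40,0,0,-0.0003,0],[40,0,0,0,0],[40,0,0,0,0],[40,0,0,0,0],[40,0,0,0,0],[40,0,0,0,0],[40,0,0,0,0]]
  ]
}}

```text
time: 12.25
tool_pos: [0.5766, 0.092, 0.0625]
tool_rot: [0.0, 0.703, 0.712, 0.0]
contact_force: [-0.0, -0.1, -0.4]
gripper_width: 0.401
grasp_force: 0.0
```

Run:
```python
from h import *
g=load('s2')
K=np.array([[g['fx'],0,g['cx']],[0,g['fy'],g['cy']],[0,0,1]])
P=lambda p:((cv2.projectPoints(np.array(p,float),np.array(g['rvec'],float),np.array(g['tvec'],float),K,np.array(g['dist'],float))[0].reshape(-1,2)-[270,200]+.4)*5).round(0)
print('s1 expected tip z=.08,.07', P([[.577+d,.0959,z] for d in(-.02,.02) for z in(.08,.07)]).tolist())
print('s2 expected tip z=.07,.062', P([[.577+d,.0333,z] for d in(-.02,.02) for z in(.07,.062)]).tolist())
print('blank', P([[.6211,.0533,.066],[.5414,.0554,.066],[.6144,-.1069,.066],[.5359,-.1013,.066]]).tolist())
for f in('s1','s2'):
    h=load(f)
    print(f,world(h,[[270+400/5,200+185/5],[270+475/5,200+125/5],[270+320/5,200+250/5],[270+425/5,200+200/5]]).round(4).tolist())
```

```text
s1 expected tip z=.08,.07 [[436.0, 114.0], [435.0, 123.0], [478.0, 150.0], [478.0, 159.0]]
s2 expected tip z=.07,.062 [[365.0, 175.0], [365.0, 182.0], [407.0, 212.0], [407.0, 220.0]]
blank [[455.0, 222.0], [373.0, 146.0], [261.0, 357.0], [186.0, 275.0]]
s1 [[0.5773, 0.0474, 0.0643], [0.6012, 0.089, 0.1153], [0.5808, -0.0256, 0.0655], [0.5937, 0.0544, 0.0581]]
s2 [[0.6001, 0.0251, 0.1089], [0.5704, 0.1217, 0.0554], [0.5791, -0.024, 0.0621], [0.5949, 0.0532, 0.0605]]
```

Run:
```python
from h import *
for f in('w0',):
    g=load(f); Z=g['z_map']; K=np.array([[g['fx'],0,g['cx']],[0,g['fy'],g['cy']],[0,0,1]])
    v,u=np.mgrid[0:480:2,0:640:2]; uv=np.stack([u,v],-1).reshape(-1,1,2).astype(float)
    n=cv2.undistortPoints(uv,K,np.array(g['dist'],float)).reshape(-1,2); z=Z[v,u].ravel()
    P=np.c_[n*z[:,None],z,np.ones(len(z))]@np.array(g['T_tool_cam']).T
    uv=uv.reshape(-1,2)
    for q in [(266,286),(264,300),(262,330),(258,370),(362,286),(366,330),(310,200),(310,300),(310,380),(310,334),(250,300),(320,350),(200,200)]:
        i=np.argmin(((uv-q)**2).sum(1)); print(q,P[i,:3].round(4),z[i].round(3))
    # fingers: points between TCP-20mm and ledge
    for lo in np.arange(-.03,.02,.004):
        m=(P[:,2]>lo)&(P[:,2]<lo+.004)&(abs(P[:,1])<.06)&(abs(P[:,0])<.02)&(z>0)
        if m.sum(): print(lo.round(3),m.sum(),P[m].min(0)[:2].round(3),P[m].max(0)[:2].round(3))
```

```text
(266, 286) [ 0.0098 -0.0179 -0.0327] 0.145
(264, 300) [ 0.0094 -0.0173 -0.0445] 0.134
(262, 330) [ 0.0011 -0.0175 -0.0511] 0.13
(258, 370) [-0.0074 -0.0178 -0.0623] 0.122
(362, 286) [ 0.0099  0.0193 -0.0331] 0.145
(366, 330) [ 0.0077  0.0169 -0.0628] 0.117
(310, 200) [ 0.0339 -0.0009  0.0206] 0.19
(310, 300) [-0.0212 -0.001   0.02  ] 0.205
(310, 380) [-0.0679 -0.0011  0.013 ] 0.211
(310, 334) [-0.0414 -0.001   0.0186] 0.209
(250, 300) [ 0.0095 -0.0223 -0.0447] 0.134
(320, 350) [-0.0493  0.0045  0.0147] 0.207
(200, 200) [ 0.0342 -0.0568  0.0197] 0.189
-0.03 28 [-0.012 -0.018] [0.008 0.017]
-0.026 1 [-0.002 -0.017] [-0.002 -0.017]
0.018 3744 [-0.02 -0.06] [0.02 0.06]
```

>>> {"fn": "servo_tool", "kwargs": {
  "deltas": [
    [[40,0,0,-0.001,0],[40,0,0,-0.001,0],[40,0,0,-0.001,0],[40,0,0,-0.001,0],[40,0,0,-0.001,0],[40,0,0,-0.001,0],[40,0,0,-0.001,0],[40,0,0,-0.0005,0]]
  ]
}}

```text
time: 13.05
tool_pos: [0.5766, 0.0919, 0.0549]
tool_rot: [-0.0, 0.703, 0.712, -0.0]
contact_force: [0.2, -0.3, -0.2]
gripper_width: 0.399
grasp_force: 0.0
```

```bash
python3 - <<'E'
from h import *
g=snap('wrist','w1'); Z=g['z_map']; K=np.array([[g['fx'],0,g['cx']],[0,g['fy'],g['cy']],[0,0,1]])
T=np.array(g['T_tool_cam']); print(T.round(4))
for c in (256,262,266,360,366):
  for r in range(276,296,2):
    n=cv2.undistortPoints(np.array([[[c,r]]],float),K,np.array(g['dist'],float)).ravel(); z=Z[r,c]
    print(c,r,(T@np.r_[n*z,z,1])[:3].round(4),end=';')
  print()
cv2.imwrite('pics/w1c.png',cv2.resize(g['pixels'][230:400,180:450,::-1],None,fx=2.9,fy=2.9,interpolation=cv2.INTER_CUBIC))
E
python3 st.py
```

```text
[[-4.000e-04 -9.623e-01 -2.721e-01  6.780e-02]
 [ 1.000e+00 -4.000e-04 -0.000e+00 -3.000e-04]
 [-1.000e-04 -2.721e-01  9.623e-01 -1.675e-01]
 [ 0.000e+00  0.000e+00  0.000e+00  1.000e+00]]
256 276 [ 0.0033 -0.0258 -0.0061];256 278 [ 0.0024 -0.0258 -0.0064];256 280 [ 0.0011 -0.026  -0.0056];256 282 [ 0.0007 -0.0258 -0.0071];256 284 [ 0.0101 -0.0219 -0.0317];256 286 [ 0.0099 -0.0217 -0.0331];256 288 [ 0.0098 -0.0215 -0.0347];256 290 [ 0.0102 -0.0211 -0.0375];256 292 [ 0.01   -0.0209 -0.0389];256 294 [ 0.0098 -0.0207 -0.0403];
262 276 [ 0.0033 -0.0231 -0.0061];262 278 [ 0.002  -0.0232 -0.0053];262 280 [ 0.0015 -0.0231 -0.0066];262 282 [-0.0003 -0.0234 -0.0046];262 284 [ 0.0098 -0.0197 -0.0308];262 286 [ 0.0095 -0.0195 -0.0321];262 288 [ 0.0102 -0.0191 -0.0356];262 290 [ 0.0096 -0.019  -0.0362];262 292 [ 0.0098 -0.0187 -0.0385];262 294 [ 0.0092 -0.0187 -0.0389];
266 276 [ 0.0029 -0.0213 -0.0051];266 278 [ 0.0027 -0.0211 -0.007 ];266 280 [ 0.001  -0.0214 -0.0055];266 282 [ 0.0001 -0.0214 -0.0057];266 284 [ 0.0097 -0.0181 -0.0307];266 286 [ 0.0095 -0.018  -0.0322];266 288 [ 0.0098 -0.0177 
[... 237 characters left out ...]
2 -0.0064];360 284 [ 0.0098  0.0188 -0.0309];360 286 [ 0.0094  0.0187 -0.0319];360 288 [ 0.0096  0.0184 -0.0343];360 290 [ 0.0101  0.018  -0.0374];360 292 [ 0.0097  0.0179 -0.0383];360 294 [ 0.0097  0.0177 -0.0401];
366 276 [ 0.0029  0.0251 -0.0052];366 278 [ 0.0023  0.025  -0.0062];366 280 [ 0.0013  0.025  -0.0062];366 282 [ 0.0003  0.0251 -0.0063];366 284 [ 0.0098  0.0212 -0.0309];366 286 [ 0.0098  0.0209 -0.0328];366 288 [ 0.0095  0.0208 -0.0341];366 290 [ 0.0102  0.0203 -0.0375];366 292 [ 0.0095  0.0203 -0.0378];366 294 [ 0.0103  0.0197 -0.0413];
13.1 [0.5765 0.0919 0.0548] yaw of tool x 90.73 z [-0. -0. -1.] [ 0.  -0.6 -0. ] 0.4006395106633994 [ 0.03  0.1   1.83 -0.    1.21  0.02] 0.014
```

View pics/w1c.png

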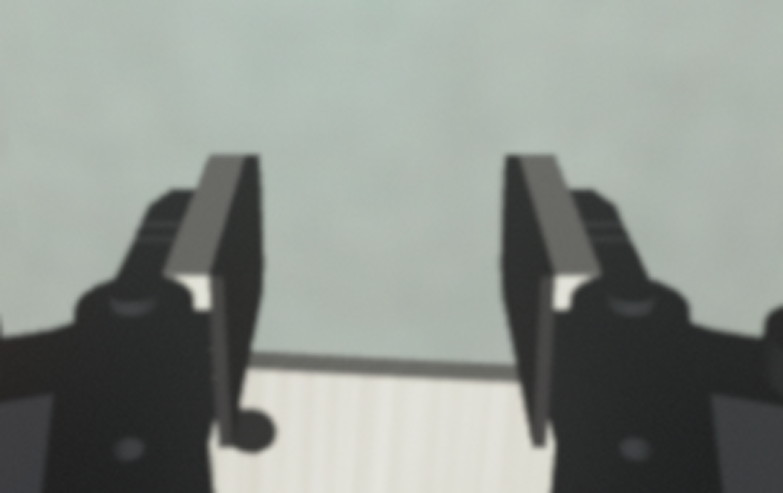

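The wrist depth shows the fingertips about 30 mm behind the reported TCP. The ledge is about 24.5 mm below them, so tip contact would come at TCP z ≈ 0.030. I'll lower by 20 mm, then in small steps.

>>> {"fn": "servo_tool", "kwargs": {
  "deltas": [
    [[40,0,0,-0.005,0],[40,0,0,-0.005,0],[40,0,0,-0.004,0],[40,0,0,-0.003,0],[40,0,0,-0.002,0],[40,0,0,-0.001,0],[40,0,0,0,0],[40,0,0,0,0]]
  ]
}}

```text
time: 13.9
tool_pos: [0.5768, 0.0919, 0.0352]
tool_rot: [0.0, 0.703, 0.712, 0.0]
contact_force: [-0.6, 0.1, 1.6]
gripper_width: 0.4
grasp_force: 0.7
```

>>> {"fn": "servo_tool", "kwargs": {
  "deltas": [
    [[40,0,0,-0.0005,0],[40,0,0,-0.0005,0],[40,0,0,-0.0005,0],[40,0,0,-0.0005,0],[40,0,0,0,0],[40,0,0,0,0],[40,0,0,0,0],[40,0,0,0,0]]
  ]
}}

```text
time: 14.7
tool_pos: [0.5768, 0.0919, 0.0352]
tool_rot: [-0.0, 0.703, 0.712, -0.0]
contact_force: [-6.1, 0.2, 12.6]
gripper_width: 0.401
grasp_force: 6.1
```

Contact is at TCP z ≈ 0.035. I'll lift 2–3 mm clear and push.

>>> {"fn": "servo_tool", "kwargs": {
  "deltas": [
    [[40,0,0,0.0045,0],[40,0,-0.007,0,0],[40,0,-0.007,0,0],[40,0,-0.004,0,0],[40,0,-0.004,0,0],[40,0,-0.004,0,0],[40,0,-0.004,0,0],[40,0,-0.004,0,0]]
  ]
}}

```text
time: 15.5
tool_pos: [0.5761, 0.0583, 0.0371]
tool_rot: [-0.001, 0.703, 0.712, 0.0]
contact_force: [-0.4, 3.8, -0.2]
gripper_width: 0.401
grasp_force: 2.0
```

>>> {"fn": "servo_tool", "kwargs": {
  "deltas": [
    [[40,0,-0.005,0,0],[40,0,-0.005,0,0],[40,0.0005,-0.005,0,0],[40,0,-0.005,0,0],[40,0,-0.005,0,0],[40,0,-0.005,0,0],[40,0,-0.005,0,0],[40,0,-0.005,0,0]]
  ]
}}

```text
time: 16.3
tool_pos: [0.5771, 0.0175, 0.0374]
tool_rot: [-0.0, 0.703, 0.712, -0.0]
contact_force: [-0.2, 3.0, -2.1]
gripper_width: 0.402
grasp_force: 1.5
```

```bash
python3 - <<'E'
from h import *
s=snap('scene','s3')
cv2.imwrite('pics/s3c.png',cv2.resize(s['pixels'][190:330,250:410,::-1],None,fx=4,fy=4,interpolation=cv2.INTER_CUBIC))
E
python3 st.py
```

```text
16.35 [0.5771 0.0167 0.0375] yaw of tool x 90.71 z [-0.    -0.001 -1.   ] [-0.2  0.4 -0.8] 0.39779613755897936 [-0.1   0.11  1.86 -0.    1.18 -0.11] 0.014
```

View pics/s3c.png

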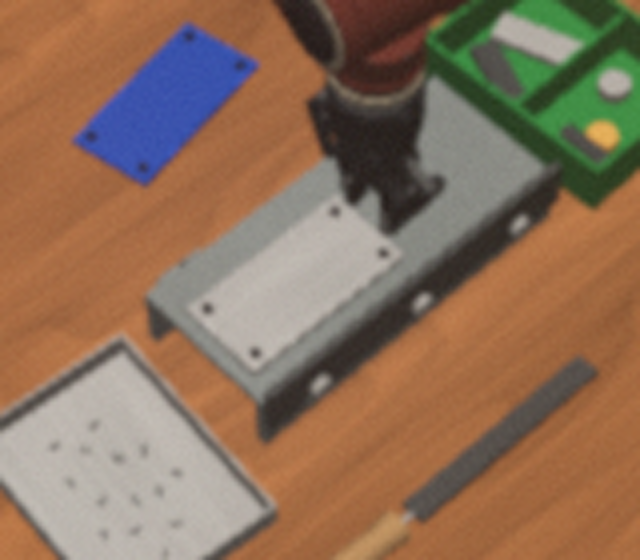

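The blank now slides and is squaring up: its left end is at the fingers (crop ≈ (370,228)) and its right end is near the rest's right end. I'll push on by 65 mm.

>>> {"fn": "servo_tool", "kwargs": {
  "deltas": [
    [[40,0,-0.005,0,0],[40,0,-0.005,0,0],[40,0.0005,-0.005,0,0],[40,0,-0.005,0,0],[40,0,-0.005,0,0],[40,0,-0.005,0,0],[40,0,-0.005,0,0],[40,0,-0.005,0,0]]
  ]
}}

```text
time: 17.15
tool_pos: [0.5777, -0.0224, 0.0376]
tool_rot: [-0.0, 0.703, 0.712, 0.0]
contact_force: [-0.3, 4.1, -1.1]
gripper_width: 0.402
grasp_force: 2.0
```

>>> {"fn": "servo_tool", "kwargs": {
  "deltas": [
    [[40,0,-0.005,0,0],[40,0,-0.005,0,0],[40,0.0005,-0.005,0,0],[40,0,-0.004,0,0],[40,0,-0.003,0,0],[40,0,-0.002,0,0],[40,0,0,0,0],[40,0,0,0,0]]
  ]
}}

```text
time: 17.95
tool_pos: [0.5782, -0.0465, 0.0375]
tool_rot: [0.0, 0.703, 0.712, -0.0]
contact_force: [0.5, 1.4, -0.4]
gripper_width: 0.399
grasp_force: 0.9
```

```bash
python3 - <<'E'
from h import *
s=snap('scene','s4')
cv2.imwrite('pics/s4c.png',cv2.resize(s['pixels'][200:320,250:410,::-1],None,fx=5,fy=5,interpolation=cv2.INTER_CUBIC))
E
python3 st.py
```

```text
18.0 [ 0.5782 -0.0465  0.0376] yaw of tool x 90.74 z [ 0.    -0.001 -1.   ] [-0.9  1.3 -1.6] 0.40424626419049203 [-0.21  0.11  1.85 -0.    1.18 -0.22] 0.014
```

View pics/s4c.png

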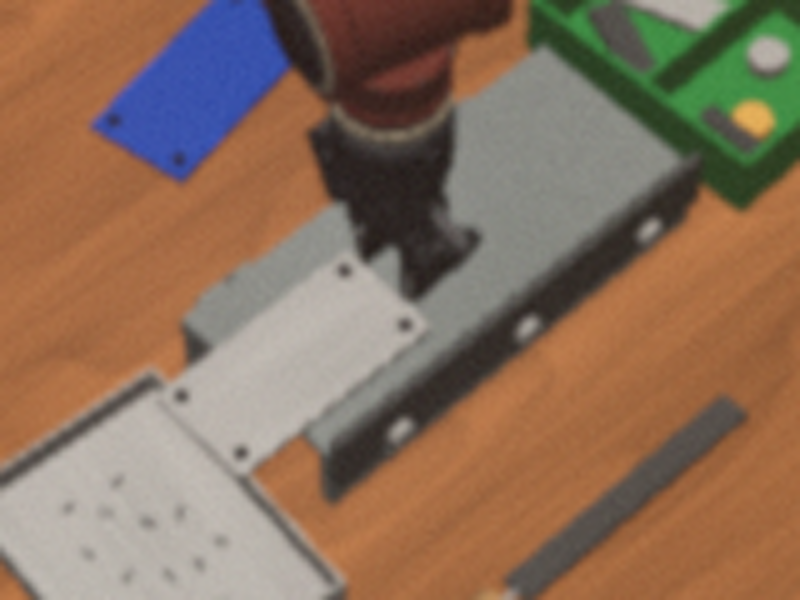

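The blank overhangs the right end. Its holes are at crop (345,270), (405,325), (181,397) and (241,453), and its corners at about (430,322), (350,250), (243,473) and (163,390).

Run:
```python
from h import *
g=load('s4'); c=lambda p:(np.array(p)/5.-0.4)+[250,200]
o=np.array([.5777,-.0077]); a=.014; x=np.array([np.cos(a),np.sin(a)]); u=np.array([-np.sin(a),np.cos(a)])
for pts in ([(345,270),(405,325),(181,397),(241,453)],[(350,250),(430,322),(163,390),(243,473)]):
    B=world(g,c(pts),.066)[:,:2]; print(B.round(4).tolist(),'centre in rest',(B.mean(0)-o)@x,(B.mean(0)-o)@u, B.mean(0)); d=B[0]-B[2]; print(np.degrees(np.arctan2(-d[0],d[1])), np.linalg.norm(d))
print('rest R end fence base + top',[(p,((p-o)@x).round(4),((p-o)@u).round(4)) for p in world(g,c([(305,435),(185,322)]),.06)[:,:2]])
```

```text
[[0.5585, -0.0712], [0.615, -0.0708], [0.5614, -0.2083], [0.6169, -0.2066]] centre in rest 0.008399206385519952 -0.13165874619949425 [ 0.58794155 -0.13922826]
1.2345142479972555 0.1371403343343086
[[0.5491, -0.0587], [0.6238, -0.0577], [0.5501, -0.2133], [0.6284, -0.2148]] centre in rest 0.00834359297880143 -0.12855070384521808 [ 0.58784243 -0.1361213 ]
0.3608455406741836 0.15462589478875594
rest R end fence base + top [(array([ 0.63055107, -0.16728911]), np.float64(0.0506), np.float64(-0.1603)), (array([ 0.51725521, -0.16919294]), np.float64(-0.0627), np.float64(-0.1606))]
```

>>> {"fn": "servo_tool", "kwargs": {
  "deltas": [
    [[40,0,0.02,0,0],[40,0,0.02,0.01,0],[40,0,0,0.03,-8.5],[40,-0.01,0,0.03,-8.5],[40,-0.03,0,0,-8.5],[40,-0.03,0,0,-8.5],[40,-0.03,-0.02,0,-8.5],[40,-0.02,-0.03,0,-8.5]]
  ]
}}

```text
time: 18.8
tool_pos: [0.4567, -0.0563, 0.1076]
tool_rot: [0.001, 0.941, 0.338, -0.0]
contact_force: [0.3, -1.9, 0.3]
gripper_width: 0.4
grasp_force: 0.0
```

>>> {"fn": "servo_tool", "kwargs": {
  "deltas": [
    [[40,0,-0.03,0,-8.5],[40,0,-0.03,0,-8.5],[40,0,-0.02,0,-8.5],[40,0,0,0,-8.5],[40,0,0,0,-4.8],[40,0,0,0,0],[40,0,0,0,0],[40,0,0,0,0]]
  ]
}}

```text
time: 19.6
tool_pos: [0.4582, -0.1362, 0.1076]
tool_rot: [0.0, 1.0, 0.009, 0.0]
contact_force: [-0.6, -1.1, -0.6]
gripper_width: 0.396
grasp_force: 0.0
```

```bash
python3 st.py
```

```text
19.6 [ 0.4582 -0.1362  0.1076] yaw of tool x 1.01 z [ 0.    -0.001 -1.   ] [-0.6 -1.1 -0.6] 0.39613921435488175 [-0.44 -0.23  2.05 -0.    1.32  1.11] 0.014
```

>>> {"fn": "servo_tool", "kwargs": {
  "deltas": [
    [[40,0.03,0,-0.01,0],[40,0.027,0,-0.02,0],[40,0,0,-0.02,0],[40,0,0,-0.01,0],[40,0,0,-0.007,0],[40,0,0,-0.003,0],[40,0,0,0,0],[40,0,0,0,0]]
  ]
}}

```text
time: 20.4
tool_pos: [0.5156, -0.1363, 0.0385]
tool_rot: [0.0, 1.0, 0.008, 0.001]
contact_force: [0.6, 0.0, 0.1]
gripper_width: 0.401
grasp_force: 0.0
```

>>> {"fn": "servo_tool", "kwargs": {
  "deltas": [
    [[40,0.006,0,0,0],[40,0.005,0,0,0],[40,0.004,0,0,0],[40,0.004,0,0,0],[40,0.004,0,0,0],[40,0.004,0,0,0],[40,0.004,0,0,0],[40,0.003,0,0,0]]
  ]
}}

```text
time: 21.2
tool_pos: [0.5474, -0.136, 0.0373]
tool_rot: [-0.0, 1.0, 0.008, -0.003]
contact_force: [-8.4, 0.1, 6.0]
gripper_width: 0.398
grasp_force: 4.0
```

```bash
python3 st.py
```

```text
21.2 [ 0.5474 -0.136   0.0373] yaw of tool x 0.97 z [-0.006  0.    -1.   ] [-8.4  0.1  6. ] 0.3982927267411414 [-0.37  0.08  1.88 -0.    1.18  1.18] 0.014
```

>>> {"fn": "servo_tool", "kwargs": {
  "deltas": [
    [[40,0.002,0,0.0005,0],[40,0.002,0,0,0],[40,0.002,0,0,0],[40,0.001,0,0,0],[40,0,0,0,0],[40,0,0,0,0],[40,0,0,0,0],[40,0,0,0,0]]
  ]
}}

```text
time: 22.0
tool_pos: [0.5545, -0.1359, 0.0374]
tool_rot: [-0.0, 1.0, 0.008, -0.002]
contact_force: [-4.6, -0.2, 2.9]
gripper_width: 0.4
grasp_force: 2.6
```

>>> {"fn": "servo_tool", "kwargs": {
  "deltas": [
    [[40,0.0005,0,0,0],[40,0.0005,0,0,0],[40,0,0,0,0],[40,0,0,0,0],[40,0,0,0,0],[40,0,0,0,0],[40,0,0,0,0],[40,0,0,0,0]]
  ]
}}

```text
time: 22.8
tool_pos: [0.5554, -0.1358, 0.0374]
tool_rot: [-0.0, 1.0, 0.008, -0.003]
contact_force: [-5.1, -0.1, 3.1]
gripper_width: 0.401
grasp_force: 3.0
```

>>> {"fn": "servo_tool", "kwargs": {
  "deltas": [
    [[40,0.0005,0,0,0],[40,0.0005,0,0,0],[40,0,0,0,0],[40,0,0,0,0],[40,0,0,0,0],[40,0,0,0,0],[40,0,0,0,0],[40,0,0,0,0]]
  ]
}}

```text
time: 23.6
tool_pos: [0.5564, -0.1358, 0.0374]
tool_rot: [-0.0, 1.0, 0.008, -0.003]
contact_force: [-6.0, -0.2, 4.3]
gripper_width: 0.4
grasp_force: 3.0
```

Still sliding, with no fence contact yet. Continuing.

>>> {"fn": "servo_tool", "kwargs": {
  "deltas": [
    [[40,0.0005,0,0,0],[40,0.0005,0,0,0],[40,0,0,0,0],[40,0,0,0,0],[40,0,0,0,0],[40,0,0,0,0],[40,0,0,0,0],[40,0,0,0,0]]
  ]
}}

```text
time: 24.4
tool_pos: [0.5573, -0.1358, 0.0374]
tool_rot: [-0.0, 1.0, 0.008, -0.003]
contact_force: [-5.9, -0.1, 3.7]
gripper_width: 0.398
grasp_force: 3.0
```

>>> {"fn": "servo_tool", "kwargs": {
  "deltas": [
    [[40,0.0005,0,0,0],[40,0.0005,0,0,0],[40,0,0,0,0],[40,0,0,0,0],[40,0,0,0,0],[40,0,0,0,0],[40,0,0,0,0],[40,0,0,0,0]]
  ]
}}

```text
time: 25.2
tool_pos: [0.5584, -0.1358, 0.0374]
tool_rot: [-0.0, 1.0, 0.008, -0.003]
contact_force: [-5.6, -0.1, 3.6]
gripper_width: 0.4
grasp_force: 3.0
```

>>> {"fn": "servo_tool", "kwargs": {
  "deltas": [
    [[40,0.0005,0,0,0],[40,0.0005,0,0,0],[40,0,0,0,0],[40,0,0,0,0],[40,0,0,0,0],[40,0,0,0,0],[40,0,0,0,0],[40,0,0,0,0]]
  ]
}}

```text
time: 26.0
tool_pos: [0.5594, -0.1358, 0.0374]
tool_rot: [-0.0, 1.0, 0.008, -0.003]
contact_force: [-5.2, 0.2, 2.9]
gripper_width: 0.403
grasp_force: 3.0
```

>>> {"fn": "servo_tool", "kwargs": {
  "deltas": [
    [[40,0.0005,0,0,0],[40,0.0005,0,0,0],[40,0,0,0,0],[40,0,0,0,0],[40,0,0,0,0],[40,0,0,0,0],[40,0,0,0,0],[40,0,0,0,0]]
  ]
}}

```text
time: 26.8
tool_pos: [0.5597, -0.1358, 0.0374]
tool_rot: [-0.0, 1.0, 0.008, -0.003]
contact_force: [-7.2, -1.0, 5.3]
gripper_width: 0.396
grasp_force: 4.0
```

>>> {"fn": "servo_tool", "kwargs": {
  "deltas": [
    [[40,0.0005,0,0,0],[40,0.0005,0,0,0],[40,0,0,0,0],[40,0,0,0,0],[40,0,0,0,0],[40,0,0,0,0],[40,0,0,0,0],[40,0,0,0,0]]
  ]
}}

```text
time: 27.6
tool_pos: [0.5598, -0.1358, 0.0373]
tool_rot: [-0.001, 1.0, 0.008, -0.004]
contact_force: [-12.0, 0.1, 6.5]
gripper_width: 0.397
grasp_force: 5.6
```

```bash
python3 - <<'E'
from h import *
s=snap('scene','s5'); snap('wrist','w5')
cv2.imwrite('pics/s5c.png',cv2.resize(s['pixels'][220:320,260:380,::-1],None,fx=6,fy=6,interpolation=cv2.INTER_CUBIC))
E
python3 st.py
```

```text
27.7 [ 0.5598 -0.1358  0.0373] yaw of tool x 0.97 z [-0.009  0.001 -1.   ] [-10.8   0.4   5.9] 0.4026550535435211 [-0.37  0.11  1.85 -0.    1.19  1.19] 0.014
```

View pics/s5c.png

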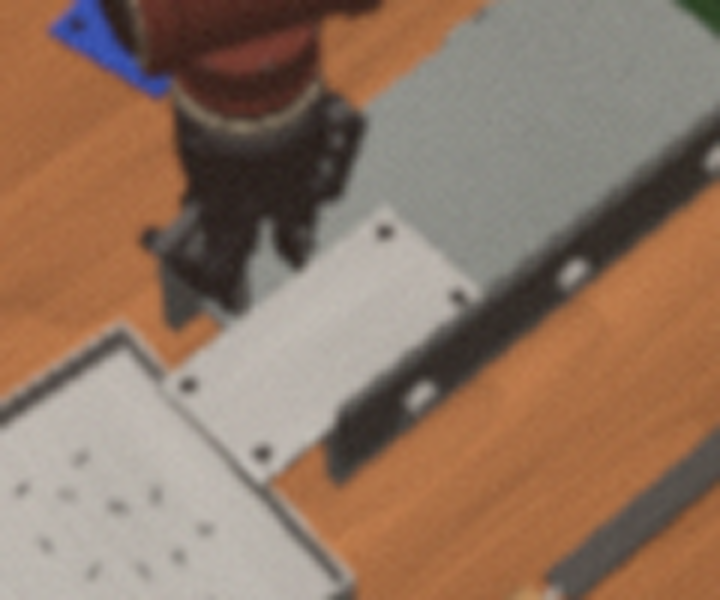

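The tool has stalled at x = 0.5598 with force rising, and the picture shows the blank's far edge at the fence (crop (480,292) to (335,415)). I'll press a little more, then back off and check from above.

>>> {"fn": "servo_tool", "kwargs": {
  "deltas": [
    [[40,0.001,0,0,0],[40,0.0005,0,0,0],[40,0,0,0,0],[40,0,0,0,0],[40,-0.002,0,0,0],[40,-0.004,0,0,0],[40,-0.01,0,0,0],[40,-0.02,0,0,0]]
  ]
}}

```text
time: 28.5
tool_pos: [0.5291, -0.1362, 0.0384]
tool_rot: [0.0, 1.0, 0.008, 0.001]
contact_force: [-0.5, 0.1, -0.3]
gripper_width: 0.402
grasp_force: 0.0
```

>>> {"fn": "servo_tool", "kwargs": {
  "deltas": [
    [[40,-0.005,0,0.03,0],[40,0,0,0.04,0],[40,0,0,0.04,0],[40,0,-0.03,0.03,0],[40,-0.02,-0.045,0,0],[40,-0.02,-0.045,0,0],[40,-0.02,-0.045,0,0],[40,-0.02,-0.045,0,0]]
  ]
}}

```text
time: 29.3
tool_pos: [0.4426, -0.3476, 0.1783]
tool_rot: [0.0, 1.0, 0.008, 0.001]
contact_force: [0.9, -0.1, -0.1]
gripper_width: 0.399
grasp_force: 0.0
```

>>> {"fn": "servo_tool", "kwargs": {
  "deltas": [
    [[40,-0.02,-0.04,0,0],[40,-0.02,-0.04,0,0],[40,-0.02,-0.04,0,0],[40,0,0,0,0],[40,0,0,0,0],[40,0,0,0,0],[40,0,0,0,0],[40,0,0,0,0]]
  ]
}}

```text
time: 30.1
tool_pos: [0.3843, -0.4651, 0.1781]
tool_rot: [0.0, 1.0, 0.009, 0.0]
contact_force: [1.0, 0.9, -0.3]
gripper_width: 0.401
grasp_force: 0.0
```

```bash
python3 - <<'E'
from h import *
s=snap('top','t6')
cv2.imwrite('pics/t6c.png',cv2.resize(s['pixels'][190:270,320:420,::-1],None,fx=7,fy=7,interpolation=cv2.INTER_CUBIC))
E
python3 st.py
```

```text
30.15 [ 0.3843 -0.4652  0.1781] yaw of tool x 1.02 z [ 0. -0. -1.] [-0.3  1.  -1. ] 0.4009964661738834 [-1.    0.02  1.69  0.    1.43  0.55] 0.014
```

View pics/t6c.png

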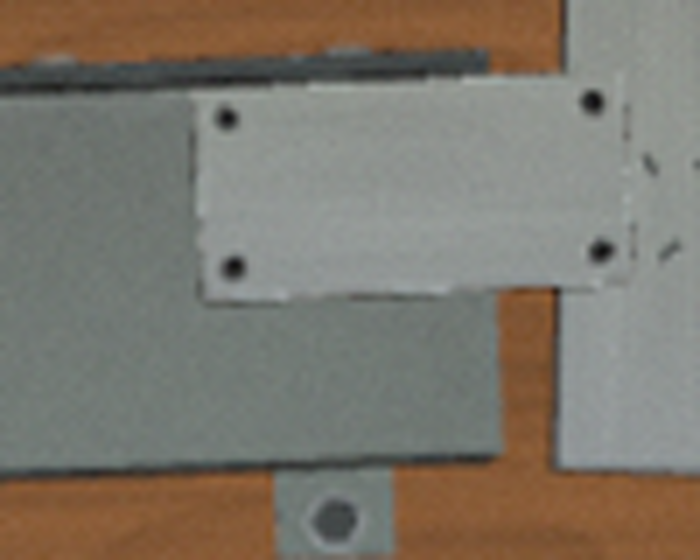

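The blank lies against the fence. Its corners are at about (190,94), (620,75), (632,282) and (203,298), and the rest's end is near x ≈ 495.

Run:
```python
from h import *
g=load('t6'); c=lambda p:(np.array(p)/7.-0.43)+[320,190]
o=np.array([.5777,-.0077]); a=.014; x=np.array([np.cos(a),np.sin(a)]); u=np.array([-np.sin(a),np.cos(a)])
for pts in ([(227,118),(592,102),(600,251),(234,267)],[(190,94),(620,75),(632,282),(203,298)]):
    B=world(g,c(pts),.066)[:,:2]; m=B.mean(0)-o; print('rest x,y',m@x,m@u)
    for d in(B[0]-B[1],B[3]-B[2]): print(np.degrees(np.arctan2(-d[0],d[1])).round(2),np.linalg.norm(d).round(4))
E=world(g,c([(490,95),(501,456)]),.06)[:,:2]; print(((E-o)@u).round(4),((E-o)@x).round(4))
```

```text
rest x,y 0.030338106893885178 -0.13012084861353143
1.46 0.1356
1.45 0.1354
rest x,y 0.029391871385516626 -0.12935189812298759
1.48 0.1598
1.07 0.1585
[-0.1606 -0.1588] [ 0.0638 -0.071 ]
```

```bash
python3 -c "
from plant import manip; print(manip.job_done())"
```

```text
the job is handed in; nothing more can be done
None
```

I handed the job in: the blank lies flat along the fence, with about 50 mm past the swarf-tray end and within about 1° of parallel by the last top-camera check; no verdict was returned.

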